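# Set the sliding jaw of a mirror rack and stand the plate in it

### The job

First set the leaning rack for the mirror plate: slide the yellow jaw, which has a black grip, along the rail until the gap between the two grooves is about 4 mm longer than the plate. Then take the plate out of the wooden stand and lower it into both grooves, leaning as they lean, until its lower edge rests on the rubber sill; let go of it there, do not drop it. Leave the mug, the tape roll and the suction lifter where they are.

Things in the scene. Friction and masses are not known exactly. Their poses are not given: they have to be found in the camera images.
- rack: grey rack base, fixed, 12 mm thick, x -65 to +65, y -105 to +205 mm; origin on the table top. A guide rail runs along y at x -42 mm. A rubber sill 22 mm wide runs along y, the middle of its top at x +20, z 40 mm. The slot above the sill leans 30 degrees: its up direction in this frame is (-0.5, 0, 0.866), so a plate's top leans to -x; the sill's top is square to it
- fixed_jaw: blue jaw clamped on the rail; fixed, but its place along the rail differs. Axes as the rack's; origin at table height on the rack's y line, at the y of its groove floor. The groove faces +y: 11 mm wide, 12 mm deep, running up the leaning slot from the sill for 54 mm, then flared to 65 mm
- fixed_face (a point): point on the floor of the blue jaw's groove, mid-width, at the height of the sill's top (x = 20, y = 0, z = 40 mm in the jaw's frame); same axes as the rack
- slide_jaw (a joint): position of the yellow jaw along the rail in m, 0 to 0.098, growing along the rack's +y, which opens the gap; it stays where it is left, friction about 3 N
- slide_face (a point): the same point on the floor of the yellow jaw's groove, which faces -y and has the same section. Its distance along y from fixed_face is the gap; 114 mm suits the plate
- grip_top (a point): middle of the top of the black grip on the yellow jaw, 78 mm above the table; the upright grip is 24 (x) x 22 (y) x 44 mm high on a carriage whose top is 34 mm above the table. It lies at x -42 mm of the rack, 48 mm to +y of slide_face, outside the jaw (jaw back 10 mm thick, its top 105 mm above the table)
- stand: light wooden stand, fixed, 70 (x) x 100 (y) x 32 mm high, origin on the table top. A slot 10 mm wide along its y, with floor 8 mm above the table and open ends, holds the plate upright
- plate: mirror plate, green glass with a dark back, 8 (x) x 110 (y) x 90 (z) mm, 0.2 kg; origin in the middle of its lower edge face, z up the plate, y along it. At the start it stands upright in the stand
- plate_centre (a point): centre of the mirror plate, 45 mm above its origin; seated, it is 45 mm up the slot from the sill's middle line
- mug: white dotted tea mug, 78 x 114 x 93 mm, origin under its centre, a bystander
- tape: brown tape roll, 105 mm diameter, 48 mm high, origin under its centre, a bystander
- lifter: black suction lifter with orange handle, 66 x 72 x 42 mm, origin under its centre, a bystander
There are look-alikes about, which are no part of the job. Several things have the shape of the plate; the one meant has the colours described above.

How it is judged:
By the outcome, as a careful person would: the job done as asked, in the order asked, and still so for the second after the job is handed in, with the robot touching nothing.
It also fails if it takes over 58 s, if anything falls off the work surface, if the arm or the gripper's body presses on something with over 40 N, if the wrist force passes 120 N, or if a joint passes its speed limit or range.

### The arm

A 6-joint arm with a two-finger parallel gripper is mounted at the origin on the work surface; the furniture and walls round the work are solid. World frame = base frame: x ahead of the robot, y to its left, z up, the work surface at z = 0. Lengths are in mm, angles in rad, forces in N, time in s.
With the tool pointing down it reaches from about 350 to 875 mm from the base axis. Payload 4.2 kg.
Tool frame: the origin (TCP) lies between the finger pads; the fingertips stand 25 mm ahead of it and the grasp point (between the pads) lies 6 mm ahead of it; z points along the fingers, y is the direction in which the jaws open and shut (so a half turn about z gives the same grasp; the last joint's range is limited). The gripper opens to 87 mm and grips with 3 to 60 N. Pads are 19 mm wide; open, the fingers measure 117 mm over their backs; the gripper's body (75 mm by 190 mm) begins 51 mm behind the grasp point.
Start: joints at [1.571, 0.385, 0.008, 0, -1.194, -0.259], TCP at [159.919, 604.173, 247.55] pointing down, gripper open.
Joint ranges: [-3.14, 3.14], [-1.21, 2.06], [-1.07, 1.41], [-3.16, 2.05], [-2.99, -0.16], [-3.1, 3.1]. Speed limits (rad/s): [2.79, 2.79, 3.14, 3.14, 3.14, 3.14].

### API

Orientations are given as a rotation vector (axis times angle).
In Python, from cell import env gives the robot as it stands.
- The arm moves only by the tool move_arm, never from a script. Its argument "increments" is one flat list of numbers, 7 for each row, row after row: the finger opening in cm, from 0 to 8.7, then the shift along the tool's x, y, z in cm, then the turn, a rotation vector about the tool's x, y, z in rad. In form: [fingers, dx, dy, dz, ax, ay, az, fingers, dx, dy, dz, ax, ay, az, ...]. A call has 1 to 12 rows; each row is the pose to reach, as a shift and turn from the pose commanded when the call began, along the tool's axes at that moment; what a row does not reach only later rows make up. A row lasts 1/8 s, in which the tool goes at most 62.5 mm and 10.7 degrees, less where a joint would pass 70% of its speed; a pose out of reach is approached as far as the arm can. A call with a gripper value outside its range is refused whole. The fingers move at their own pace and stop on an object; "grip_force" is the grip in N (left out, the last holds). Time passes only in rows, so rows that repeat a pose let the fingers close. It gives the time, the measured TCP pose, the force and the opening at its end, in the units of the state.
- env.get_obs(): the state, without advancing time (a new reading comes with each control period).
- env.capture(name): name is "scene" or "side" or "wrist"; returns (picture, depth): 384x512x3 uint8, red, green, blue; 384x512 float32, mm along the optical axis (not along the pixel's ray), 0 where there is no reading.
- env.camera_model(name): a dict with "fx", "fy", "cx", "cy" (pixels), "distortion" ([k1, k2, p1, p2, k3] as OpenCV has them; the pictures are not rectified), "T" (4x4, takes a point from camera to world coordinates); the wrist camera has in their place "T_tool_cam" (4x4, takes a point from camera to tool coordinates, whose origin is the TCP and whose axes are the flange's). Camera axes: x right, y down, z forward; pixel columns grow to the right and rows downward; lengths in mm; the calibration is good to about 2 mm. A picture is of the moment at which its call begins: read the wrist's pose just before it. camera_model takes no time and is no camera call.
- env.job_done(): hands the job in, once; it reports no verdict.
The state is a dict: "time_s": time; "q": joint angles; "dq": joint speeds; "effort": joint torques, N m; "ee_pos": TCP position; "tcp_rot": TCP orientation; "force": force on the tool from outside, world axes, zero at the start; "ft_torque": the same for the moment, N m; "finger_gap": opening from 0.0 (shut) to 1.0 (fully open).
Only numpy, scipy, OpenCV 4.12 (cv2) and the standard library are available. Lean on these libraries where they do the work, as an engineer would, in place of code of your own. Each camera call takes 0.05 s, during which the arm holds its last target. There are 200 camera calls.

## Working session

There is one attempt and no reset: what is moved stays moved. The work goes in short steps, Python scripts to look and compute and a tool call to move; the robot and the scene stay as the last step left them, time stands still between calls to the robot, and variables do not carry over. Pictures are saved under pics/ and viewed, about 8 in all and at most 12, crops included, and the job is handed in when it is done.

Besides the shell and the picture viewer there is one more tool, called in YAML: its name, and indented under it one key for each argument. move_arm: Moves the arm, as the interface text tells. Its arguments: {"type":"object","properties":{"increments":{"type":"array","items":{"type":"number"}},"grip_force":{"type":"number"}},"required":["increments"]}

```bash
ls; mkdir -p pics
cat > h.py <<'E'
import numpy as np, cv2
from scipy.spatial.transform import Rotation as R
from cell import env
def snap(n):
    o=env.get_obs(); img,d=env.capture(n); m=env.camera_model(n)
    K=np.array([[m['fx'],0,m['cx']],[0,m['fy'],m['cy']],[0,0,1]]); D=np.array(m['distortion'],float)
    if 'T' in m: T=np.array(m['T'])
    else:
        W=np.eye(4); W[:3,:3]=R.from_rotvec(o['tcp_rot']).as_matrix(); W[:3,3]=o['ee_pos']; T=W@np.array(m['T_tool_cam'])
    return img,d,K,D,T
def ray(uv,K,D,T):
    p=cv2.undistortPoints(np.array(uv,float).reshape(-1,1,2),K,D)[:,0]
    v=np.c_[p,np.ones(len(p))]@T[:3,:3].T
    return T[:3,3],v
def onz(uv,z,K,D,T):
    c,v=ray(uv,K,D,T); return c+v*((z-c[2])/v[:,2])[:,None]
def cloud(d,K,D,T):
    ys,xs=np.mgrid[:d.shape[0],:d.shape[1]]; uv=np.c_[xs.ravel(),ys.ravel()]
    c,v=ray(uv,K,D,T); P=c+v*d.reshape(-1,1); P[d.ravel()<=0]=np.nan
    return P.reshape(*d.shape,3)
def save(n,img,s=1):
    cv2.imwrite('pics/'+n,cv2.resize(img[:,:,::-1],None,fx=s,fy=s,interpolation=cv2.INTER_CUBIC))
E
python3 - <<'E'
from h import *
o=env.get_obs(); print(o)
a=snap('scene');b=snap('side');c=snap('wrist')
for n,x in zip(('scene','side','wrist'),(a,b,c)):
    np.savez('pics/'+n+'0.npz',*x); print(n,x[4].round(2).tolist())
save('s0.png',a[0],1.5);save('d0.png',b[0],1.5);save('w0.png',c[0])
E
```

```text
pics
{'time_s': 0.0, 'q': array([ 1.57059717e+00,  3.85531464e-01,  6.64900235e-03, -5.15673106e-04,
       -1.19400009e+00, -2.58602005e-01]), 'dq': array([ 0.0017621 , -0.00086076,  0.00054654, -0.00121453,  0.00123881,
        0.00081168]), 'effort': array([ 1.53171575e-03, -3.90661955e+01,  1.87407500e+01,  4.21969727e+00,
        1.09793327e-02, -2.01165622e-04]), 'ee_pos': array([159.78524619, 603.66744637, 246.48128844]), 'tcp_rot': array([ 3.11317578e+00, -4.05411549e-01, -3.24166873e-04]), 'force': array([-0.08643334, -0.74664355, -0.6204355 ]), 'ft_torque': array([ 0.00434108, -0.01354972,  0.04936733]), 'finger_gap': 1.0016583333559015}
scene [[0.7, -0.54, 0.46, 52.83], [-0.72, -0.54, 0.45, -507.75], [0.01, -0.64, -0.76, 798.69], [0.0, 0.0, 0.0, 1.0]]
side [[0.89, -0.21, 0.41, 97.62], [-0.46, -0.39, 0.8, -835.83], [-0.0, -0.9, -0.44, 476.71], [0.0, 0.0, 0.0, 1.0]]
wrist [[-0.26, -0.94, -0.24, 223.31], [-0.97, 0.25, 0.06, 586.33], [0.0, 0.24, -0.97, 384.46], [0.0, 0.0, 0.0, 1.0]]
```

View pics/s0.png

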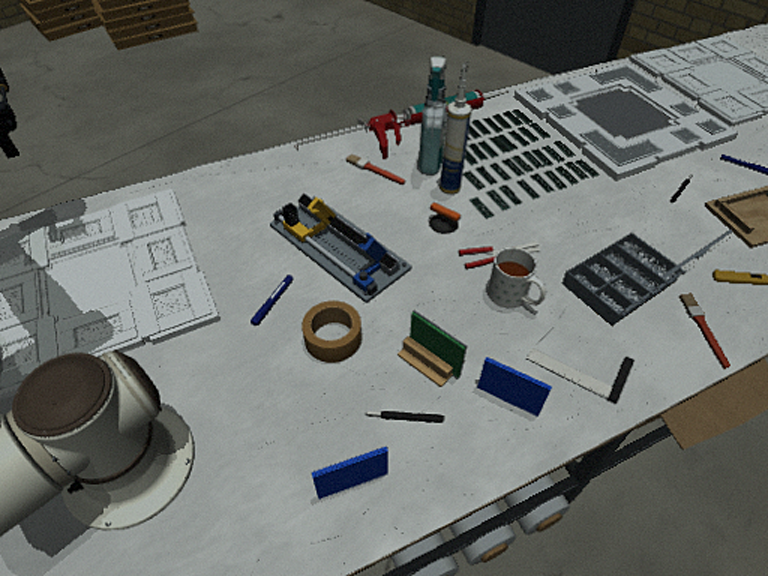

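View pics/d0.png

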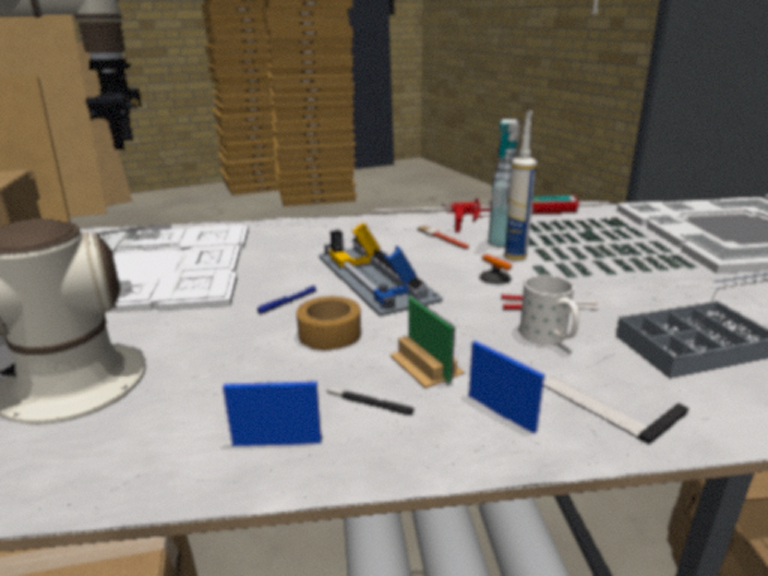

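Scene view, in shown pixels: the green plate stands in the wooden stand at (437,345). The rack is at (340,245), with the yellow jaw and black grip at (295,215) and the blue jaw at (370,265). Three things have the plate's shape: green (437,345), blue (514,387) and blue (350,473). The green one fits, since it is green glass in a wooden stand. I'll measure it and confirm it in a crop.

```bash
cat > m.py <<'E'
from h import *
def ld(n): z=np.load('pics/'+n+'0.npz'); return [z[k] for k in z.files]
if __name__=='__main__':
  for n in ('scene','side'):
    img,d,K,D,T=ld(n); P=cloud(d,K,D,T); hsv=cv2.cvtColor(img,cv2.COLOR_RGB2HSV)
    roi=np.zeros(d.shape,bool)
    if n=='scene': roi[120:270,170:320]=1
    else: roi[140:260,200:310]=1
    for c,(lo,hi) in dict(green=((50,90,30),(80,255,255)),yellow=((20,150,80),(32,255,255)),blue=((105,120,40),(120,255,255)),wood=((8,60,60),(19,255,255))).items():
        m=(cv2.inRange(hsv,lo,hi)>0)&roi&np.isfinite(P[...,2])
        k,l,st,ce=cv2.connectedComponentsWithStats(m.astype(np.uint8))
        for i in range(1,k):
            if st[i,4]<40: continue
            q=P[l==i]; print(n,c,st[i],'med',np.median(q,0).round(1),'lo',np.percentile(q,3,0).round(1),'hi',np.percentile(q,97,0).round(1))
  a=ld('scene')[0][115:270,170:350]; b=ld('side')[0][135:265,195:345]
  h=420
  A=cv2.resize(a,(int(a.shape[1]*h/a.shape[0]*.8),int(h*.8)),interpolation=cv2.INTER_CUBIC);B=cv2.resize(b,(390,336),interpolation=cv2.INTER_CUBIC)
  save('crop1.png',np.hstack([A,B]))
E
python3 m.py
```

```text
scene green [274 208  36  44 457] med [ 476.1 -219.8   70.6] lo [ 472.6 -264.5   27. ] hi [ 479.3 -167.1   99. ]
scene yellow [205 132  10  10  44] med [537.  172.1  93.7] lo [527.3 159.5  83.5] hi [550.9 179.5 103.7]
scene yellow [189 147  20  12  87] med [506.7 190.9  34.2] lo [497.6 171.6  27.7] hi [524.8 227.8  36.5]
scene blue [239 156  19  18  99] med [547.1   8.7  87.4] lo [526.8   6.   44. ] hi [572.2  28.8 103. ]
scene blue [235 182  14  12  65] med [501.8 -10.6  33.7] lo [495.  -20.3  25.2] hi [519.1  13.8  36.9]
scene blue [170 184  25  32 120] med [346.2  92.5  13.7] lo [307.4  76.4   9.8] hi [415.8 118.   18. ]
scene wood [287 135  20  12  98] med [762.7   5.   41.8] lo [753.1 -25.4  34.5] hi [773.4  39.   44.8]
scene wood [201 201  40  32 506] med [381.  -54.1  47.9] lo [336.9 -97.8  45. ] hi [431.6  -2.   50.4]
scene wood [269 225  33  24 163] med [ 464.9 -209.4   31.4] lo [ 457.  -253.9   28.7] hi [ 473.3 -161.    34.2]
scene wood [266 232  36  25 179] med [ 451.2 -210.8    7.5] lo [ 442.7 -255.7    4.7] hi [ 461.2 -161.9   10.5]
side green [273 198  29  56 807] med [ 474.7 -223.9   66. ] lo [ 471.3 -267.6   26.1] hi [ 478.3 -168.2   97.8]
side yellow [220 149  32  29 334] med [541.9 172.8  38. ] lo [495.8 157.6  16.6] hi [570.6 216.1  95.3]
side blue [249 166  27  37 353] med [543.2   7.6  49.2] lo [494.  -19.5  19. ] hi [569.7  23.9  95.8]
side blue [200 255  11   5  54] med [ 263.7 -292.5   87.3] lo [ 256.  -296.7   82.2] hi [ 272.  -287.4   90.4]
side wood [ 200  197   40   36 1257] med [378.8 -78.8  34.9] lo [ 334.4 -101.5    6.6] hi [422.6 -10.   49.1]
side wood [261 224  34  34 598] med [ 456.8 -217.5   15.4] lo [ 442.4 -256.5    4.3] hi [ 469.5 -164.3   32.8]
side wood [302 239   7  12  48] med [ 498.1 -253.1    9.5] lo [ 484.  -268.     4.8] hi [ 511.3 -242.1   42.3]
```

View pics/crop1.png

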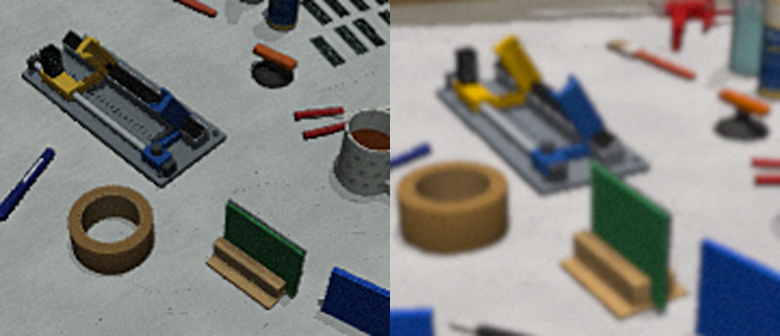

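The crop confirms the green plate standing in the wooden stand, shown at (265,250) on the left and (630,240) on the right. The leaning rack has yellow and blue jaws. I'll move above the rack for a close look.

```bash
cat > go.py <<'E'
import sys; from h import *
# target: x y z(TCP) and tool axes: yaw (deg, of tool x), tilt (deg, tool z leaning to +x of rack)
def rot(yaw,tilt):
    B=np.array([[0,-1,0],[-1,0,0],[0,0,-1.]]).T  # columns: x->-y, y->-x, z->-z  at yaw 0
    return R.from_euler('z',yaw,degrees=True)*R.from_euler('y',-tilt,degrees=True)*R.from_matrix(B)
def rel(p,yaw=0,tilt=0):
    o=env.get_obs(); C=R.from_rotvec(o['tcp_rot'])
    return np.round(C.inv().apply(np.array(p)-o['ee_pos'])/10,2), (C.inv()*rot(yaw,tilt)).as_rotvec().round(3)
if __name__=='__main__':
    a=list(map(float,sys.argv[1:])); print(rel(a[:3],*a[3:]))
E
python3 -c "
from go import *
print(rot(0,30).as_matrix().round(2)); print(env.camera_model('wrist'))"
python3 go.py 530 130 320 0 0
```

```text
[[ 0.   -0.87  0.5 ]
 [-1.    0.    0.  ]
 [ 0.   -0.5  -0.87]]
{'fx': 272.06892740050716, 'fy': 272.06892740050716, 'cx': 258.2060476364324, 'cy': 189.35058309408063, 'distortion': array([0.01448204, 0.        , 0.        , 0.        , 0.        ]), 'T_tool_cam': array([[-1.83450439e-04, -9.69783427e-01, -2.43967356e-01,
         6.58515329e+01],
       [ 9.99999893e-01, -7.43485398e-05, -4.56407117e-04,
         8.24113268e-01],
       [ 4.24477442e-04, -2.43967414e-01,  9.69783337e-01,
        -1.37888678e+02],
       [ 0.00000000e+00,  0.00000000e+00,  0.00000000e+00,
         1.00000000e+00]])}
(array([47.91, 36.34, -7.26]), array([ 1.000e-03, -1.000e-03,  1.312e+00]))
```

move_arm:
  increments: [8.7,24,18,-7.3,0,0,0.65,8.7,47.9,36.3,-7.3,0,0,1.31,8.7,47.9,36.3,-7.3,0,0,1.31,8.7,47.9,36.3,-7.3,0,0,1.31,8.7,47.9,36.3,-7.3,0,0,1.31,8.7,47.9,36.3,-7.3,0,0,1.31,8.7,47.9,36.3,-7.3,0,0,1.31,8.7,47.9,36.3,-7.3,0,0,1.31,8.7,47.9,36.3,-7.3,0,0,1.31,8.7,47.9,36.3,-7.3,0,0,1.31,8.7,47.9,36.3,-7.3,0,0,1.31,8.7,47.9,36.3,-7.3,0,0,1.31]

```text
time_s: 1.65
ee_pos: [529.8, 130.6, 320.1]
tcp_rot: [2.222, -2.219, -0.001]
force: [-0.1, 0.5, -1.6]
finger_gap: 0.998
```

Run:
```python
from h import *
o=env.get_obs();print(o['time_s'],o['ee_pos'],o['dq'].round(3),o['q'].round(2))
x=snap('wrist');np.savez('pics/wrist0.npz',*x);save('w1.png',x[0],1.5)
```

```text
1.65 [529.75223767 130.60712381 320.06077138] [ 0.025 -0.008 -0.004  0.002  0.     0.001] [ 0.54  0.21 -0.06 -0.   -1.3  -0.54]
```

View pics/w1.png

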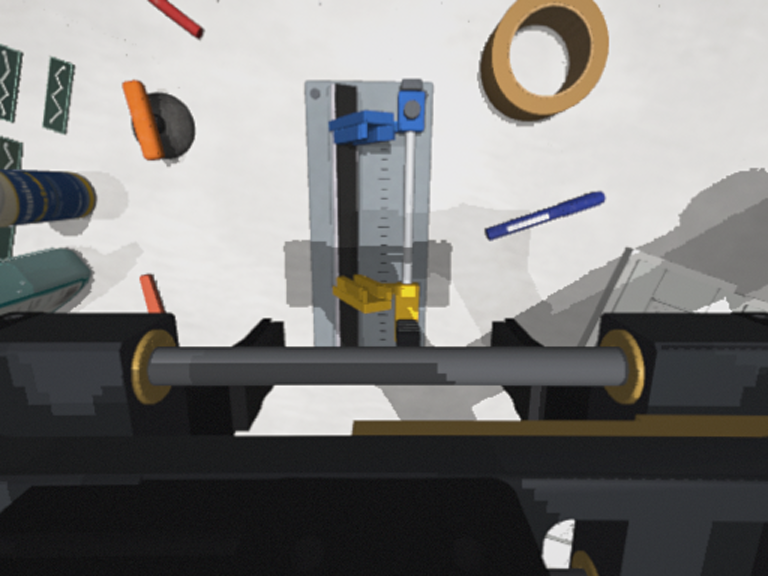

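The wrist view shows the blue jaw at (365,125), the yellow jaw at (362,292) and its black grip at (407,330). The rack looks nearly aligned with the world axes. Next I'll measure the rack yaw and the jaws.

```bash
cat > m2.py <<'E'
from m import *
img,d,K,D,T=ld('wrist'); P=cloud(d,K,D,T); hsv=cv2.cvtColor(img,cv2.COLOR_RGB2HSV)
# rack base edges at z=12: rows; find x extent per row with z in 9..15
rows=[]
for r in range(58,155,6):
    q=P[r,195:300]; s=q[(q[:,2]>8)&(q[:,2]<17)]
    if len(s)>5: rows.append((s[:,1].mean(),s[:,0].min(),s[:,0].max()))
rows=np.array(rows)
for k in (1,2): f=np.polyfit(rows[:,0],rows[:,k],1); print('edge slope deg',-np.degrees(np.arctan(f[0])),np.polyval(f,100), 'res',(rows[:,k]-np.polyval(f,rows[:,0])).round(1))
q=P[50:60,195:300].reshape(-1,3); print('rack ymin',[np.round(P[r,240],1).tolist() for r in range(50,60)])
for c,(lo,hi) in dict(yellow=((20,150,60),(32,255,255)),blue=((104,120,40),(122,255,255))).items():
    m=(cv2.inRange(hsv,lo,hi)>0); m[:, :195]=0; m[:,300:]=0
    m&=np.isfinite(P[...,2])
    for a,b in ((85,112),(25,40)):
        s=m&(P[...,2]>a)&(P[...,2]<b); q=P[s]; uv=np.argwhere(s)
        print(c,a,len(q),'lo',np.percentile(q,2,0).round(1),'hi',np.percentile(q,98,0).round(1),uv.min(0),uv.max(0))
save('w1c.png',np.hstack([img[60:110,205:295],img[175:225,205:295]]),4)
E
python3 m2.py
```

```text
edge slope deg -0.4526474975033063 484.8003290480592 res [ 0.3  0.1 -0.3 -0.6  0.7  0.4  0.1 -0.4 -0.8  0.7  0.3 -0.1 -0.4 -0.6
  0.6  0.2 -0. ]
edge slope deg -0.2800575594042232 612.3278554633764 res [ 2.3 -1.  -0.5 -0.1  0.4 -1.  -0.7 -0.4  0.3  0.8 -0.9 -0.1 -0.2  0.6
  1.2 -0.6  0.1]
rack ymin [[556.7, -40.8, 1.8], [556.8, -39.5, 1.4], [556.8, -38.0, 2.1], [556.9, -37.0, 0.4], [556.2, -33.0, 12.3], [556.2, -31.8, 11.8], [556.2, -30.1, 13.3], [556.3, -29.2, 11.1], [556.3, -27.6, 12.2], [556.3, -26.1, 12.7]]
yellow 85 352 lo [526.3 158.7  85.4] hi [560.4 179.1 104.3] [190 236] [208 261]
yellow 25 385 lo [496.5 171.1  27.7] hi [538.1 208.4  37.3] [183 235] [213 278]
blue 85 448 lo [524.2   8.4  85.5] hi [558.7  29.3 104.9] [ 74 235] [ 93 263]
blue 25 369 lo [494.4 -20.7  29. ] hi [546.8  15.6  37.7] [ 60 219] [ 96 282]
```

View pics/w1c.png

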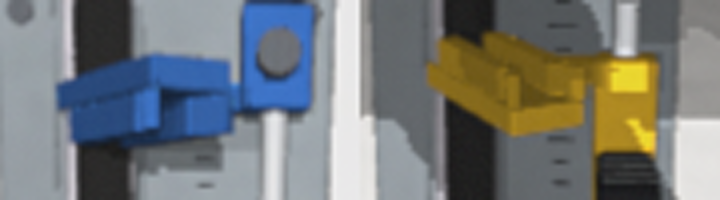

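```bash
python3 - <<'E'
from m import *
for n in ('scene','side','wrist'):
    img,d,K,D,T=ld(n); P=cloud(d,K,D,T)
    for a,b in ((45,70),(72,84)):
        s=(abs(P[...,0]-507)<30)&(abs(P[...,1]-218)<25)&(P[...,2]>a)&(P[...,2]<b)
        q=P[s]
        if len(q)>3: print(n,a,len(q),'min',q.min(0).round(1),'med',np.median(q,0).round(1),'max',q.max(0).round(1))
img,d,K,D,T=ld('wrist')
# crop coordinates /4 : top-edge pixels, blue (offset 205,60), yellow(offset 205-90,175)
B=np.array([[60,85],[155,55],[230,62],[72,122],[135,122],[230,95]])/4+[205,60]
Y=np.array([[440,38],[490,36],[510,132],[430,66]])/4+[115,175]
print(onz(B,105,K,D,T).round(1)); print(onz(Y,105,K,D,T).round(1))
E
python3 go.py 507 218 110 -0.4 0
```

```text
scene 45 59 min [497.7 206.   45.3] med [504.3 208.8  57.7] max [520.8 228.   69.9]
scene 72 50 min [498.5 204.6  72.2] med [509.2 216.4  77.4] max [521.7 231.2  82.2]
side 45 66 min [496.3 206.7  45. ] med [504.7 209.7  56.7] max [518.4 229.6  69.4]
side 72 31 min [496.1 203.3  72.8] med [504.7 211.5  77.4] max [519.3 228.6  79.3]
wrist 45 95 min [496.5 207.1  45.3] med [509.4 208.   58.3] max [519.9 217.3  70. ]
wrist 72 169 min [495.9 207.4  72. ] med [508.1 213.9  78.4] max [520.  223.6  80.7]
[[575.4  17.3 105. ]
 [546.5   8.8 105. ]
 [523.9  10.7 105. ]
 [572.1  27.9 105. ]
 [552.8  27.8 105. ]
 [523.8  20.1 105. ]]
[[573.1 145.9 105. ]
 [556.4 145.2 105. ]
 [550.2 178.7 105. ]
 [576.7 155.5 105. ]]
(array([-8.7 ,  2.22, 21.02]), array([ 0.001, -0.   ,  0.01 ]))
```

move_arm:
  increments: [8.7,-8.7,2.2,5,0,0,0,6.0,-8.7,2.2,12,0,0,0,6.0,-8.7,2.2,18,0,0,0,6.0,-8.7,2.2,22,0,0,0.007,6.0,-8.7,2.2,24.8,0,0,0.007,6.0,-8.7,2.2,24.8,0,0,0.007,6.0,-8.7,2.2,24.8,0,0,0.007,2,-8.7,2.2,24.8,0,0,0.007,2,-8.7,2.2,24.8,0,0,0.007,2,-8.7,2.2,24.8,0,0,0.007,2,-8.7,2.2,24.8,0,0,0.007]
  grip_force: 15

```text
time_s: 3.08
ee_pos: [508.0, 217.6, 72.8]
tcp_rot: [-2.215, 2.227, -0.0]
force: [-0.0, 0.1, -0.5]
finger_gap: 0.32
```

Run:
```python
from h import *
o=env.get_obs();print(o['time_s'],o['ee_pos'],o['force'],o['finger_gap']*87)
```

```text
3.075 [507.97557794 217.58691008  72.84542823] [-0.04814552  0.05690265 -0.46172572] 27.796674099353396
```

move_arm:
  increments: [2,0,0,0,0,0,0,2,0,0,0,0,0,0,2,0.8,0,0,0,0,0,2,1.6,0,0,0,0,0,2,2.4,0,0,0,0,0,2,3.2,0,0,0,0,0,2,3.8,0,0,0,0,0,2,3.8,0,0,0,0,0,2,3.8,0,0,0,0,0]

```text
time_s: 4.2
ee_pos: [508.6, 179.3, 72.8]
tcp_rot: [-2.215, 2.226, -0.001]
force: [5.7, -0.7, -1.4]
finger_gap: 0.272
```

```bash
cat > gap.py <<'E'
from h import *
import sys
o=env.get_obs();print(o['time_s'],o['ee_pos'],o['force'],o['finger_gap']*87)
for n in sys.argv[1:]:
    img,d,K,D,T=snap(n); np.savez('pics/'+n+'0.npz',img,d,K,D,T); P=cloud(d,K,D,T); hsv=cv2.cvtColor(img,cv2.COLOR_RGB2HSV)
    near=(P[...,0]>480)&(P[...,0]<600)&(P[...,1]>-40)&(P[...,1]<260)
    for c,(lo,hi) in dict(yellow=((20,130,40),(32,255,255)),blue=((104,120,30),(122,255,255))).items():
        s=(cv2.inRange(hsv,lo,hi)>0)&near&(P[...,2]>80)&(P[...,2]<112)
        if s.sum()>9: q=P[s]; print(n,c,len(q),'lo',np.percentile(q,2,0).round(1),'hi',np.percentile(q,98,0).round(1))
E
python3 gap.py scene side
```

```text
4.2 [508.5874437  179.33307641  72.80549402] [ 5.70076719 -0.73809787 -1.4406218 ] 23.704152333975212
scene yellow 76 lo [527.7 119.6  80.8] hi [558.  141.5 104.1]
scene blue 75 lo [526.    6.5  81.5] hi [553.7  28.  104.5]
side yellow 68 lo [524.4 117.5  80.3] hi [554.4 137.5  99.8]
side blue 62 lo [525.1   6.2  80.6] hi [551.3  16.1 100.4]
```

move_arm:
  increments: [6,0,0,0,0,0,0,6,0,0,0,0,0,0,6,0,0,-3,0,0,0,6,0,0,-8,0,0,0,6,2.5,-2,-12,0,0,0,6,4.8,-4,-16,0,0,0,6,4.8,-4,-16,0,0,0,6,4.8,-4,-16,0,0,0]

```text
time_s: 5.3
ee_pos: [546.1, 131.0, 231.4]
tcp_rot: [2.213, -2.226, -0.003]
force: [0.2, 0.9, 0.1]
finger_gap: 0.693
```

```bash
python3 gap.py wrist
python3 - <<'E'
from m import *
img=ld('wrist')[0]; save('w2c.png',img[30:225,180:340],4)
img=img[30:225,180:340]; print(img.shape)
E
```

```text
5.3 [546.09217994 130.99543187 231.38211392] [0.18367724 0.92127445 0.08995946] 60.31974387451916
wrist yellow 748 lo [525.2 120.3  80.7] hi [562.6 141.2 104.6]
wrist blue 966 lo [524.6   8.3  80.8] hi [561.3  29.3 104.7]
(195, 160, 3)
```

Run:
```python
from m import *
img=ld('wrist')[0]; save('w2d.png',img[40:220,185:335],3.3)
```

```text
(no output)
```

View pics/w2d.png

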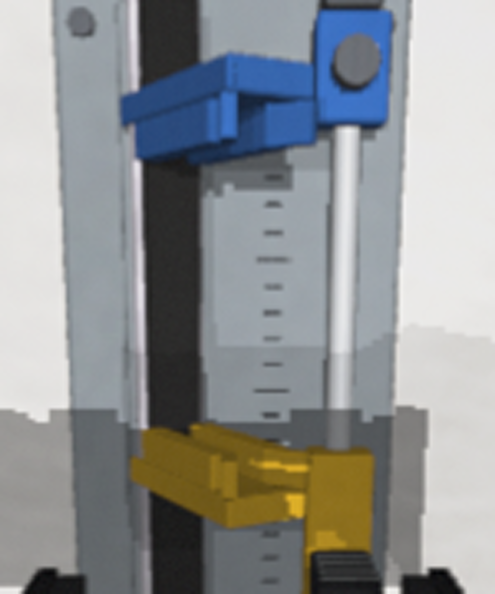

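The crop shows the empty slot, the black sill, and the blue jaw (top) and yellow jaw (bottom) with their grooves. The gap comes out at about 114 mm (131.75 − 17.8). Next is the slot's sideways place: I'll find the sill edges and groove walls in the cloud.

```bash
cat > slot.py <<'E'
from m import *
img,d,K,D,T=ld('wrist'); P=cloud(d,K,D,T); hsv=cv2.cvtColor(img,cv2.COLOR_RGB2HSV)
S=P[...,0]*.866+P[...,2]*.5; U=-.5*P[...,0]+.866*P[...,2]
# sill: dark pixels between the jaws
m=(hsv[...,2]<60)&(P[...,2]>28)&(P[...,2]<52)&(P[...,0]>540)&(P[...,0]<600)
for a,b in ((35,60),(60,85),(85,110)):
    s=m&(P[...,1]>a)&(P[...,1]<b); q=P[s]
    if len(q)<9: continue
    c=np.c_[q[:,0],np.ones(len(q))]; f=np.linalg.lstsq(c,q[:,2],rcond=None)[0]
    print('sill',a,len(q),'x',np.percentile(q[:,0],[1,50,99]).round(1),'z',np.percentile(q[:,2],[1,50,99]).round(1),'slope',f.round(3),'S',np.percentile(S[s],[1,99]).round(1),'U med',np.median(U[s]).round(1))
# jaw faces: histogram of S over upper parts
for c,(lo,hi),y0,y1 in (('yellow',((20,130,40),(32,255,255)),116,145),('blue',((104,120,30),(122,255,255)),4,34)):
    s=(cv2.inRange(hsv,lo,hi)>0)&(P[...,2]>50)&(P[...,2]<103)&(P[...,1]>y0)&(P[...,1]<y1)
    h,e=np.histogram(S[s],np.arange(490,545,1)); print(c,[(int(a),int(b)) for a,b in zip(e,h) if b>8])
# rail white: x centre at two y
m=(hsv[...,1]<25)&(P[...,2]>22)&(P[...,2]<60)&(P[...,0]>485)&(P[...,0]<530)
for a,b in ((30,50),(50,70),(70,90),(90,110)):
    q=P[m&(P[...,1]>a)&(P[...,1]<b)]
    if len(q)>5: print('rail',a,len(q),q.min(0).round(1),q.max(0).round(1),np.median(q,0).round(1))
E
python3 slot.py
```

```text
sill 35 363 x [560.8 569.1 577.8] z [35.8 41.2 46.9] slope [   0.559 -277.102] S [503.7 523.6] U med -249.0
sill 60 334 x [561.3 569.6 578.1] z [35.6 41.3 47.1] slope [   0.582 -290.202] S [504.3 523.9] U med -249.0
sill 85 316 x [561.1 570.1 578.3] z [35.9 41.5 46.9] slope [   0.568 -282.084] S [504. 524.] U med -249.2
yellow [(499, 11), (500, 15), (501, 23), (502, 37), (503, 32), (504, 40), (505, 30), (506, 37), (507, 115), (508, 57), (509, 12), (510, 11), (511, 12), (512, 11), (513, 13), (514, 10), (515, 9), (516, 11), (518, 12), (519, 12), (520, 17), (521, 15), (522, 16), (523, 17), (524, 18), (525, 28), (526, 31), (527, 293), (528, 125)]
blue [(498, 10), (499, 14), (500, 25), (501, 32), (502, 38), (503, 36), (504, 40), (505, 42), (506, 104), (507, 102), (508, 17), (509, 14), (510, 19), (511, 15), (512, 13), (513, 14), (514, 11), (515, 16), (516, 13), (517, 15), (518, 15), (519, 14), (520, 19), (521, 17), (522, 20), (523, 21), (524, 29), (525, 34), (526, 358), (527, 233)]
rail 30 137 [502.   30.   23.2] [510.9  49.3  28.6] [506.5  40.   26. ]
rail 50 136 [501.6  50.3  22.2] [511.5  69.2  28.1] [507.1  59.7  26. ]
rail 70 135 [502.2  70.4  22.5] [511.4  89.9  28.4] [507.6  80.   26. ]
rail 90 119 [502.1  90.   22. ] [511.9 110.   28.2] [507.3 100.8  25.9]
```

```bash
python3 go.py 478 -160 240 0 0
python3 - <<'E'
from h import *
for n in ('scene','side'):
    img,d,K,D,T=[np.load('pics/'+n+'0.npz')[k] for k in ('arr_0','arr_1','arr_2','arr_3','arr_4')]
    P=cloud(d,K,D,T); hsv=cv2.cvtColor(img,cv2.COLOR_RGB2HSV)
    s=(cv2.inRange(hsv,(50,90,30),(80,255,255))>0)&(P[...,2]>38)&(P[...,2]<95)&(abs(P[...,0]-476)<15)&(abs(P[...,1]+218)<70)
    q=P[s]; f=np.polyfit(q[:,1],q[:,0],1); print(n,f,np.degrees(f[0]),np.polyval(f,-217),q[:,1].min(),q[:,1].max())
E
```

```text
(array([29.15,  6.65, -0.85]), array([ 0.004, -0.001, -0.005]))
scene [-5.50904545e-02  4.63796482e+02] -3.156450535638489 475.75111064676736 -268.67436027156646 -159.0466618989022
side [-5.70614163e-02  4.61926562e+02] -3.2693783250062 474.3088894802746 -269.9617964210686 -160.75620726466707
```

move_arm:
  increments: [6,5.8,1.3,-0.9,0,0,-0.01,6,11.6,2.6,-0.9,0,0,-0.02,6,17.4,3.9,-0.9,0,0,-0.04,6,23.3,5.3,-0.9,0,0,-0.06,6,29.1,6.7,-0.9,0,0,-0.06,6,29.1,6.7,-0.9,0,0,-0.06,6,29.1,6.7,-0.9,0,0,-0.06,6,29.1,6.7,-0.9,0,0,-0.06]

```text
time_s: 6.35
ee_pos: [479.2, -157.9, 241.0]
tcp_rot: [2.284, -2.157, -0.001]
force: [0.0, -0.2, -0.7]
finger_gap: 0.687
```

Run:
```python
from h import *
o=env.get_obs();print(o['time_s'],o['ee_pos'])
img,d,K,D,T=snap('wrist'); np.savez('pics/wrist0.npz',img,d,K,D,T); save('w3.png',img)
P=cloud(d,K,D,T)
s=(abs(P[...,0]-478)<20)&(abs(P[...,1]+215)<75)&(P[...,2]>85)&(P[...,2]<110)
q=P[s]; print(len(q),q.min(0),q.max(0),np.median(q,0))
top=q[q[:,2]>np.percentile(q[:,2],50)]
for y in range(-270,-150,15):
    t=q[abs(q[:,1]-y)<7.5]; t=t[t[:,2]>94]
    if len(t)>3: print(y,len(t),t[:,0].min().round(1),t[:,0].max().round(1),np.median(t[:,2]).round(1))
```

```text
6.35 [ 479.1535293  -157.93844051  241.0247529 ]
884 [ 470.27233196 -267.54964653   85.22694308] [ 482.89824333 -158.95309551  101.01464042] [ 476.92364775 -215.91203821   98.78934816]
-270 48 475.9 482.9 98.8
-255 130 474.9 482.6 98.9
-240 126 473.9 481.7 98.9
-225 120 473.2 480.9 98.9
-210 115 473.1 480.6 98.6
-195 120 472.1 480.1 98.7
-180 111 471.1 479.2 98.7
-165 104 470.3 478.4 98.8
```

View pics/w3.png

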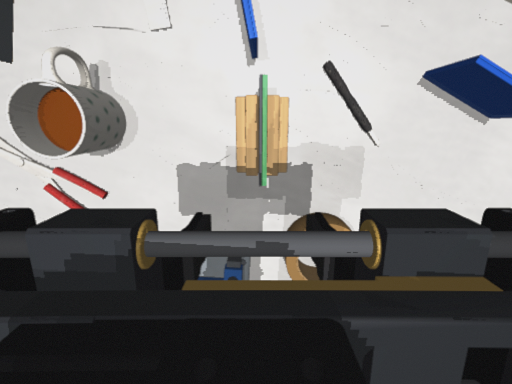

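The green plate's top edge is at (264,130) in the wrist picture, in the wooden stand. Its centre is about (477,−213.5), with its top at 98 mm and a yaw of 3.2°. The blue look-alikes are at (250,25) and (480,85).

```bash
python3 go.py 477.3 -213.5 91 3.2 0
```

```text
(array([ 5.54,  0.5 , 15.02]), array([0.001, 0.   , 0.001]))
```

move_arm:
  increments: [6,3,0.3,2,0,0,0,5,5.5,0.5,6,0,0,0,5,5.5,0.5,9,0,0,0,5,5.5,0.5,12,0,0,0,4,5.5,0.5,14,0,0,0,3,5.5,0.5,15,0,0,0,3,5.5,0.5,15,0,0,0,0.2,5.5,0.5,15,0,0,0,0.2,5.5,0.5,15,0,0,0,0.2,5.5,0.5,15,0,0,0,0.2,5.5,0.5,15,0,0,0,0.2,5.5,0.5,15,0,0,0]
  grip_force: 30

```text
time_s: 7.9
ee_pos: [477.5, -214.5, 92.1]
tcp_rot: [-2.281, 2.159, -0.002]
force: [0.6, 1.0, 3.2]
finger_gap: 0.093
```

move_arm:
  increments: [0.2,0,0,0,0,0,0,0.2,0,0,0,0,0,0,0.2,0,0,-0.5,0,0,0,0.2,0,0,-1.5,0,0,0]

```text
time_s: 8.4
ee_pos: [476.7, -214.3, 106.0]
tcp_rot: [2.281, -2.159, -0.002]
force: [0.9, -0.4, -3.3]
finger_gap: 0.089
```

The plate is gripped (opening 7.7 mm). I'll lift it and carry it to a pose 130 mm up the slot line, tilted 30°.

```bash
python3 go.py 476.7 -214.3 230 3.2 0;  python3 go.py 462 73.7 226 -0.45 30
```

```text
(array([-1.00e-02,  2.00e-02, -1.24e+01]), array([ 0.001,  0.001, -0.001]))
(array([-28.84,  -0.09, -11.99]), array([0.525, 0.017, 0.061]))
```

move_arm:
  increments: [0.2,0,0,-2,0,0,0,0.2,0,0,-6,0,0,0,0.2,0,0,-10,0,0,0,0.2,-3,0,-12.4,0,0,0,0.2,-7,0,-12.4,0.1,0,0.01,0.2,-12,0,-12.3,0.2,0,0.02,0.2,-17,0,-12.2,0.3,0.01,0.03,0.2,-22,-0.1,-12.1,0.4,0.01,0.04,0.2,-26,-0.1,-12,0.5,0.02,0.06,0.2,-28.8,-0.1,-12,0.525,0.017,0.06,0.2,-28.8,-0.1,-12,0.525,0.017,0.06,0.2,-28.8,-0.1,-12,0.525,0.017,0.06]

```text
time_s: 9.9
ee_pos: [460.5, 72.4, 225.4]
tcp_rot: [-1.925, 1.934, -0.522]
force: [-0.2, 0.0, -2.2]
finger_gap: 0.088
```

```bash
cat > chk.py <<'E'
from go import *
o=env.get_obs(); print(o['time_s'],o['ee_pos'].round(1),o['force'].round(1),o['finger_gap']*87)
C=R.from_rotvec(o['tcp_rot']).as_matrix(); print(C.round(3).tolist()); 
print('pre (u80)',rel([487.4,73.7,182.1],-.45,30)); print('seat',rel([527.4,73.7,112.8],-.45,30))
for n in ('scene','side'):
    img,d,K,D,T=snap(n); np.savez('pics/'+n+'0.npz',img,d,K,D,T)
    P=cloud(d,K,D,T); hsv=cv2.cvtColor(img,cv2.COLOR_RGB2HSV)
    L=(P-o['ee_pos'])@C
    s=(cv2.inRange(hsv,(45,60,20),(85,255,255))>0)&(np.linalg.norm(L,axis=-1)<120)
    q=L[s]
    if len(q)>9: print(n,len(q),'tool',np.percentile(q,1,0).round(1),np.percentile(q,99,0).round(1)); 
    if n=='scene': save('s3.png',img[80:240,150:330],3)
E
python3 chk.py
```

```text
9.9 [460.5  72.4 225.4] [-0.2  0.  -2.2] 7.634006788263107
[[-0.006, -0.866, 0.499], [-1.0, 0.003, -0.006], [0.004, -0.499, -0.866]]
pre (u80) (array([-0.16, -0.17,  5.09]), array([ 0.001, -0.002,  0.004]))
seat (array([-0.21, -0.17, 13.09]), array([ 0.001, -0.002,  0.004]))
scene 141 tool [-30.4 -56.2 -86.5] [55.1 55.6 80.6]
side 264 tool [-40.9  -8.  -88.7] [54.9 11.1 75.5]
```

View pics/s3.png

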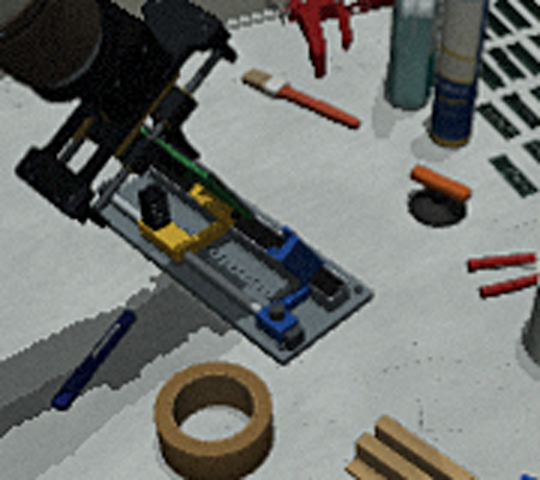

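The plate is in hand, tilted, above the slot at shown (200,175). I'll go to just above the grooves and check with the wrist camera.

move_arm:
  increments: [0.2,-0.16,-0.17,2,0,0,0.003,0.2,-0.16,-0.17,4,0,0,0.003,0.2,-0.16,-0.17,5.7,0,0,0.003,0.2,-0.16,-0.17,5.7,0,0,0.003,0.2,-0.16,-0.17,5.7,0,0,0.003]

```text
time_s: 10.62
ee_pos: [492.1, 78.1, 190.8]
tcp_rot: [-1.927, 1.949, -0.515]
force: [-0.4, 0.3, -2.5]
finger_gap: 0.09
```

```bash
cat > chk2.py <<'E'
from go import *
o=env.get_obs(); print(o['time_s'],o['ee_pos'].round(1),o['force'].round(1),o['finger_gap']*87)
print('seat',rel([527.4,74.0,112.8],-.45,30))
img,d,K,D,T=snap('wrist'); np.savez('pics/wrist0.npz',img,d,K,D,T)
P=cloud(d,K,D,T); C=R.from_rotvec(o['tcp_rot']).as_matrix(); L=(P-o['ee_pos'])@C
hsv=cv2.cvtColor(img,cv2.COLOR_RGB2HSV)
S=P[...,0]*.866+P[...,2]*.5
near=np.linalg.norm(P-[545,60,70],axis=-1)<110
for c,(lo,hi) in dict(yellow=((20,130,40),(32,255,255)),blue=((104,120,30),(122,255,255)),green=((45,60,15),(88,255,255))).items():
    s=(cv2.inRange(hsv,lo,hi)>0)&near&(P[...,2]>60); q=P[s]
    if len(q)>9:
        uv=np.argwhere(s); h,e=np.histogram(S[s],np.arange(490,545,1))
        print(c,len(q),uv.min(0),uv.max(0),'lo',np.percentile(q,2,0).round(1),'hi',np.percentile(q,98,0).round(1),[(int(a),int(b)) for a,b in zip(e,h) if b>15])
save('w4_%d.png'%round(o['time_s']*100),img,1.5)
E
python3 chk2.py; ls pics
```

```text
10.625 [492.1  78.1 190.8] [-0.4  0.3 -2.5] 7.866350521721246
seat (array([0.32, 0.73, 8.54]), array([ 0.013, -0.007, -0.002]))
blue 690 [118 248] [142 284] lo [523.1   7.8  83.7] hi [548.9  28.  104.5] [(498, 28), (499, 27), (500, 25), (501, 25), (502, 38), (503, 25), (504, 30), (505, 31), (506, 42), (507, 20), (511, 24), (517, 29), (518, 20), (519, 20), (520, 20), (521, 20), (522, 20), (523, 24), (524, 34), (525, 34), (526, 22)]
green 39 [138 257] [143 264] lo [505.   23.2 123.1] hi [529.1  24.  162.3] []
crop1.png
d0.png
s0.png
s3.png
scene0.npz
side0.npz
w0.png
w1.png
w1c.png
w2c.png
w2d.png
w3.png
w4_1062.png
wrist0.npz
```

move_arm:
  increments: [0.2,0,0,0,0,0,0,0.2,0,0,0,0,0,0]

```text
time_s: 10.92
ee_pos: [491.7, 78.0, 190.6]
tcp_rot: [-1.928, 1.949, -0.515]
force: [0.1, -0.2, -2.8]
finger_gap: 0.089
```

```bash
python3 chk2.py
```

```text
10.925 [491.7  78.  190.6] [ 0.1 -0.2 -2.8] 7.753574553010931
seat (array([0.3 , 0.69, 8.54]), array([ 0.013, -0.008, -0.001]))
blue 689 [118 248] [143 283] lo [523.4   7.6  84.1] hi [549.1  28.  104.4] [(498, 20), (499, 25), (500, 31), (501, 41), (502, 29), (503, 26), (504, 36), (505, 25), (506, 26), (507, 36), (508, 23), (514, 22), (518, 19), (519, 18), (520, 25), (521, 34), (522, 20), (523, 20), (524, 25), (525, 26), (526, 25)]
green 40 [138 257] [215 267] lo [502.6  23.1 123.1] hi [528.8  33.6 165.2] []
```

View pics/w4_1062.png

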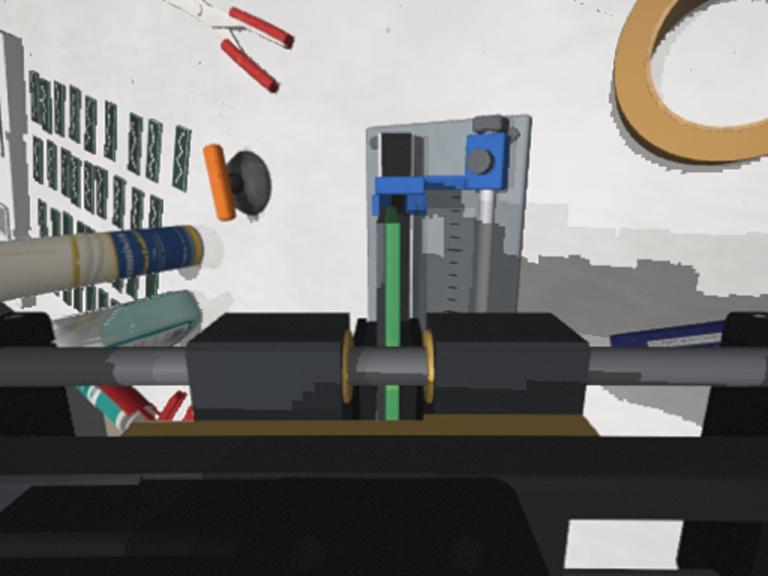

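The view shows the plate's end at (392,215), left of the blue notch at about (405,205). This matches the measured 7 mm sideways offset. I'll correct it here and re-check before going down.

move_arm:
  increments: [0.2,0.35,0.69,0,0.013,-0.008,0,0.2,0.35,0.69,0,0.013,-0.008,0,0.2,0.35,0.69,0,0.013,-0.008,0,0.2,0.35,0.69,0,0.013,-0.008,0]

```text
time_s: 11.48
ee_pos: [485.5, 75.7, 193.5]
tcp_rot: [-1.924, 1.945, -0.516]
force: [0.0, -0.1, -2.2]
finger_gap: 0.09
```

```bash
python3 chk2.py; python3 -c "
from go import *
print(R.from_rotvec(env.get_obs()['tcp_rot']).as_matrix().round(3).tolist())"
```

```text
11.475 [485.5  75.7 193.5] [ 0.  -0.1 -2.2] 7.8326989933760185
seat (array([0.09, 0.32, 9.09]), array([ 0.009, -0.005, -0.002]))
blue 645 [121 244] [144 279] lo [523.4   8.   84.6] hi [549.3  28.  104.3] [(497, 17), (498, 23), (499, 25), (500, 24), (501, 24), (502, 25), (503, 35), (504, 24), (505, 31), (506, 28), (507, 24), (513, 21), (517, 16), (518, 17), (519, 17), (520, 21), (521, 29), (522, 28), (523, 29), (524, 24), (525, 24), (526, 23)]
green 32 [138 257] [142 264] lo [502.5  21.  126.1] hi [522.8  21.5 162.6] []
[[-0.012, -0.87, 0.492], [-1.0, 0.008, -0.009], [0.003, -0.493, -0.87]]
```

move_arm:
  increments: [0.2,0.12,0.32,0,0.009,-0.005,-0.002,0.2,0.12,0.32,0,0.009,-0.005,-0.002,0.2,0.12,0.32,0,0.009,-0.005,-0.002,0.2,0.12,0.32,0,0.009,-0.005,-0.002]

```text
time_s: 12.02
ee_pos: [482.4, 75.5, 195.8]
tcp_rot: [-1.923, 1.939, -0.517]
force: [0.2, -0.0, -2.7]
finger_gap: 0.089
```

```bash
python3 chk2.py
```

```text
12.025 [482.4  75.5 195.8] [ 0.2 -0.  -2.7] 7.778333875122827
seat (array([0.09, 0.21, 9.44]), array([ 0.004, -0.002,  0.001]))
blue 642 [121 243] [144 277] lo [523.4   8.   84.8] hi [549.3  28.2 104.5] [(498, 23), (499, 24), (500, 24), (501, 24), (502, 37), (503, 27), (504, 30), (505, 24), (506, 24), (507, 23), (512, 19), (518, 17), (519, 18), (520, 22), (521, 33), (522, 25), (523, 33), (524, 25), (525, 24), (526, 23)]
green 30 [138 257] [141 264] lo [499.8  20.9 128.8] hi [520.2  21.2 158.6] []
```

move_arm:
  increments: [0.2,0.12,0.25,1.0,0.004,-0.002,0,0.2,0.12,0.25,2,0.004,-0.002,0,0.2,0.12,0.25,2,0.004,-0.002,0,0.2,0.12,0.25,2,0.004,-0.002,0,0.2,0.12,0.25,2,0.004,-0.002,0]

```text
time_s: 12.7
ee_pos: [489.5, 77.1, 189.3]
tcp_rot: [-1.931, 1.95, -0.514]
force: [-0.2, -0.2, -2.2]
finger_gap: 0.09
```

```bash
python3 chk2.py
```

```text
12.7 [489.5  77.1 189.3] [-0.2 -0.2 -2.2] 7.819185739338275
seat (array([0.21, 0.41, 8.53]), array([ 0.016, -0.009,  0.   ]))
blue 698 [119 245] [144 280] lo [523.5   7.4  83.8] hi [549.6  28.  104.5] [(498, 21), (499, 29), (500, 42), (501, 30), (502, 26), (503, 26), (504, 36), (505, 24), (506, 33), (507, 40), (513, 22), (518, 19), (519, 20), (520, 32), (521, 29), (522, 24), (523, 24), (524, 24), (525, 25), (526, 24), (527, 17)]
green 40 [138 257] [215 267] lo [500.5  22.1 121.8] hi [526.3  32.7 163.3] []
```

```bash
python3 -c "
from h import *
o=env.get_obs();print(o['q'].round(3),o['dq'].round(3),o['effort'].round(1))"
```

```text
[ 0.303  0.029 -1.028  1.393 -0.161 -1.664] [ 0.002  0.    -0.     0.001 -0.001 -0.   ] [ -0.  -17.5  16.    0.7  -0.2   0. ]
```

Joint 5 is at its limit (−0.16) because the tool is nearly in line with the forearm, so the wrist is close to singular. I'll fit a simple arm model to the recorded poses and check whether the seated pose can be reached.

```bash
cat > kin.py <<'E'
from go import *
from scipy.optimize import least_squares
def fk(q,k):
    a1,d1,L2,L3,a3,Lw=k
    Rz=R.from_euler('z',q[0]); ph=q[1]-q[2]
    p=np.array([a1+L2*np.sin(q[1])+L3*np.cos(ph)+a3*np.sin(ph),0,d1+L2*np.cos(q[1])-L3*np.sin(ph)+a3*np.cos(ph)])
    # forearm frame: x along forearm; roll q4 about it; bend -q5 downwards (about y)
    Rf=Rz*R.from_euler('y',ph)*R.from_euler('x',S4*q[3])*R.from_euler('y',-q[4])
    Rt=Rf*R.from_matrix(np.array([[0,0,1],[0,-1,0],[1,0,0.]]))*R.from_euler('z',S6*q[5]+C6)
    return Rz.apply(p)+Lw*Rf.apply([1,0,0]),Rt
S4,S6,C6=1,-1,0
data=[([1.5706,.38553,.00665,-.0005,-1.194,-.2586],[159.785,603.67,246.48],[3.11318,-.40541,0]),
([.54,.21,-.06,0,-1.30,-.54],[529.75,130.6,320.06],[2.222,-2.219,-.001])]
o=env.get_obs(); data.append((o['q'],o['ee_pos'],o['tcp_rot']))
if __name__=='__main__':
    best=None
    for s4 in (1,-1):
     for s6 in (1,-1):
      for c in (0,np.pi/2,np.pi,-np.pi/2):
        S4,S6,C6=s4,s6,c
        e=[np.degrees((fk(q,[0]*6)[1].inv()*R.from_rotvec(r)).magnitude()) for q,p,r in data]
        if best is None or max(e)<best[0]: best=(max(e),s4,s6,c)
    print(best); _,S4,S6,C6=best
    f=lambda k: np.concatenate([fk(q,k)[0]-p for q,p,r in data]+[(np.array(k)-[50,400,400,400,0,300])*.003])
    s=least_squares(f,[50,400,400,400,0,300]); print(s.x.round(1),s.fun.round(2))
E
python3 kin.py
```

```text
(np.float64(0.15091271090591057), -1, -1, 1.5707963267948966)
[ 90.  301.8 571.7 319.8  10.6 470.8] [-1.5989e+02  1.3900e+00  5.7700e+00 -8.3210e+01  1.3707e+02 -5.0600e+00
 -0.0000e+00 -1.5200e+00 -7.1000e-01  1.2000e-01 -2.9000e-01  5.1000e-01
 -2.4000e-01  3.0000e-02  5.1000e-01]
```

```bash
sed -i 's/a1,d1,L2,L3,a3,Lw=k/a1,d1,L2,L3,a3,Lw,dl=k/; s/np.sin(ph),0,d1/np.sin(ph),-dl,d1/; s/\[0\]\*6/[0]*7/; s/400,0,300\]/400,0,300,160]/g; s/^S4,S6,C6=.*/S4,S6,C6=-1,-1,np.pi\/2/' kin.py
cat >> kin.py <<'E'
    k=s.x; np.save('k.npy',k)
    lo=np.array([-3.14,-1.21,-1.07,-3.16,-2.99,-3.1]);hi=np.array([3.14,2.06,1.41,2.05,-.16,3.1])
    def ik(p,Rt):
        b=None
        for q4 in (0,1.4,-1.4,-2.8):
          for q6 in (-1.6,0,1.6):
            g=lambda q:np.r_[(fk(q,k)[0]-p)/10,(fk(q,k)[1].inv()*Rt).as_rotvec()*20]
            r=least_squares(g,np.clip([.4,.1,-.8,q4,-.5,q6],lo+.01,hi-.01),bounds=(lo,hi))
            if b is None or r.cost<b.cost-1e-6: b=r
        return b
    for u in (0,40,70,110):
        for al in (-30,-15,0,15,30):
            Rt=rot(-.45,30)*R.from_euler('y',al,degrees=True)
            pg=np.array([527.4-3,74,112.8-5.2])*0+np.array([549.5+20,74,40])+ (90-14+u)*np.array([-.5,0,.866])
            p=pg-6*Rt.apply([0,0,1]); r=ik(p,Rt); print(u,al,round(r.cost,4),r.x.round(2))
E
python3 kin.py
```

```text
(np.float64(0.15091271090591057), -1, -1, 1.5707963267948966)
[ 496.5 -820.1  347.7 -135.5  294.2 -452.7  154.5] [-4.910e+00  7.470e+00  3.168e+01 -7.240e+00  2.430e+00 -2.778e+01
  8.000e-01 -1.098e+01 -3.890e+00  1.340e+00 -3.660e+00 -1.600e-01
 -1.610e+00  8.800e-01 -2.260e+00 -2.000e-02]
0 -30 0.0 [ 0.58  0.67  0.07 -0.6  -0.31  0.06]
0 -15 0.0 [ 0.45  0.85  0.43 -0.04 -0.57 -0.36]
0 0 0.0 [ 0.3   0.9   0.55  0.23 -0.73 -0.44]
0 15 0.0 [ 0.15  0.85  0.5   0.48 -0.8  -0.49]
0 30 0.0 [ 0.01  0.69  0.25  0.8  -0.79 -0.64]
40 -30 0.0125 [ 0.6   0.38 -0.43 -1.24 -0.17  0.72]
40 -15 0.0 [ 0.46  0.71  0.24 -0.03 -0.52 -0.38]
40 0 0.0 [ 0.31  0.77  0.38  0.24 -0.7  -0.46]
40 15 0.0 [ 0.15  0.71  0.32  0.5  -0.76 -0.53]
40 30 0.0 [ 0.01  0.13 -0.83  1.4  -0.54 -1.39]
70 -30 0.5394 [ 0.61  0.34 -0.43 -0.84 -0.21  0.31]
70 -15 0.0 [ 0.47  0.58  0.04 -0.02 -0.45 -0.39]
70 0 0.0 [ 0.32  0.65  0.23  0.26 -0.66 -0.49]
70 15 0.0 [ 0.16  0.04 -1.    1.43 -0.35 -1.57]
70 30 0.0609 [ 0.01  0.28 -0.43  1.02 -0.63 -0.95]
110 -30 2.7649 [ 0.63  0.27 -0.43 -0.52 -0.29 -0.03]
110 -15 0.0714 [ 0.48  0.3  -0.43 -0.01 -0.28 -0.41]
110 0 0.0 [ 0.32  0.13 -0.77  0.76 -0.24 -1.03]
110 15 0.0 [ 0.16  0.27 -0.43  0.75 -0.52 -0.84]
110 30 1.5573 [ 0.03  0.22 -0.43  0.86 -0.69 -0.81]
```

```bash
sed -i 's/np.sin(ph),-dl,d1/np.sin(ph),0,d1/; s/Lw\*Rf.apply(\[1,0,0\])/Rf.apply([Lw,-dl,0])/' kin.py; python3 kin.py
```

```text
(np.float64(0.15091271090591057), -1, -1, 1.5707963267948966)
[ -4.8 141.5 578.4 419.    6.2 281.6 160.1] [ 0.28  0.02  0.17 -0.14  0.23 -0.15  0.01 -0.07 -0.02 -0.16 -0.78  0.54
  0.06  0.02 -0.06  0.  ]
0 -30 0.0 [ 0.03  0.31 -0.4  -1.04 -0.59  0.92]
0 -15 0.012 [ 0.37  0.25 -0.6  -0.44 -0.16  0.11]
0 0 3.2983 [ 0.08  0.23 -0.98  2.05 -0.16 -2.14]
0 15 0.0 [ 0.22  0.26 -1.01  1.95 -0.4  -2.19]
0 30 0.0 [ 0.54  0.35 -0.96  1.44 -0.72 -2.03]
40 -30 0.0 [ 0.06  0.22 -0.42 -0.97 -0.61  0.81]
40 -15 0.0085 [ 0.43  0.15 -0.69 -0.24 -0.16 -0.14]
40 0 1.7254 [ 0.22  0.13 -1.01  1.63 -0.16 -1.84]
40 15 0.0 [ 0.35  0.17 -1.03  1.65 -0.43 -2.  ]
40 30 0.0 [ 0.61  0.28 -0.96  1.29 -0.76 -1.92]
70 -30 0.0 [ 0.08  0.15 -0.44 -0.9  -0.62  0.71]
70 -15 0.0 [ 0.47  0.08 -0.75 -0.06 -0.16 -0.35]
70 0 0.4928 [ 0.29  0.06 -1.03  1.43 -0.16 -1.69]
70 15 0.0 [ 0.46  0.11 -1.02  1.41 -0.47 -1.85]
70 30 0.0 [ 0.67  0.22 -0.94  1.17 -0.8  -1.84]
110 -30 0.0 [ 0.12  0.06 -0.45 -0.82 -0.65  0.59]
110 -15 0.0 [ 0.5  -0.02 -0.77  0.03 -0.24 -0.46]
110 0 0.0 [ 0.4  -0.03 -1.03  1.19 -0.21 -1.54]
110 15 0.0 [ 0.6   0.03 -0.99  1.14 -0.57 -1.67]
110 30 0.0 [ 0.75  0.14 -0.92  1.04 -0.87 -1.75]
```

The model now fits to under 1 mm. It shows that the seated pose with the tool straight along the slot can't be reached. Gripping the plate with the tool turned 20–30° within the plate's plane would work. I'll check the whole path for both signs, then put the plate back in the stand and regrip.

```bash
cat > path.py <<'E'
from kin import *
k=np.load('k.npy'); lo=np.array([-3.14,-1.21,-1.07,-3.16,-2.99,-3.1]);hi=np.array([3.14,2.06,1.41,2.05,-.16,3.1])
def iks(p,Rt,q0):
    g=lambda q:np.r_[(fk(q,k)[0]-p)/10,(fk(q,k)[1].inv()*Rt).as_rotvec()*20]
    return least_squares(g,np.clip(q0,lo+.001,hi-.001),bounds=(lo,hi))
def tcp(org,yaw,tilt,al,dep=76): # plate origin -> TCP pose, grasp point dep up the plate
    Rp=rot(yaw,tilt); Rt=Rp*R.from_euler('y',al,degrees=True)
    return np.array(org)-dep*Rp.apply([0,0,1])-6*Rt.apply([0,0,1]),Rt
W=[('st',(477.4,-214,8),3.2,0),('up',(477.4,-214,140),3.2,0),('t1',(500,-120,140),2,0),('t2',(520,-20,150),1,10),('t3',(520,50,160),0,20)]
for u in (130,100,70,40,20,0): W.append(('u%d'%u,(569.5-.5*u,74.3,40+.866*u),-.45,30))
if __name__=='__main__':
  for al in (15,20,25,30,-20,-25,-30):
    q=np.array([-.1,.6,0,0,-1.1,-1]);q=iks(*tcp(W[0][1],3.2,0,0),q).x; print('al',al,q.round(2))
    for n,o,y,t in W:
        r=iks(*tcp(o,y,t,al),q); q=r.x; print(n,round(r.cost,4),q.round(2))
E
python3 path.py; python3 go.py 470 70 240 -.45 20
```

```text
al 15 [-0.11  0.38 -0.45 -0.   -0.74  0.17]
st 0.0 [ 0.    0.35 -0.71  0.51 -0.56 -0.38]
up 0.0 [ 0.02  0.19 -0.48  0.33 -0.92 -0.17]
t1 0.0 [ 0.22  0.2  -0.46  0.31 -0.98 -0.37]
t2 0.0 [ 0.44  0.13 -0.57  0.41 -0.86 -0.72]
t3 0.0 [ 0.62  0.06 -0.73  0.63 -0.76 -1.12]
u130 0.0 [ 0.66 -0.   -0.96  1.03 -0.62 -1.6 ]
u100 0.0 [ 0.57  0.05 -1.    1.2  -0.54 -1.71]
u70 0.0 [ 0.46  0.11 -1.02  1.41 -0.47 -1.85]
u40 0.0 [ 0.35  0.17 -1.03  1.65 -0.43 -2.  ]
u20 0.0 [ 0.28  0.22 -1.02  1.81 -0.41 -2.1 ]
u0 0.0 [ 0.22  0.26 -1.01  1.95 -0.4  -2.19]
al 20 [-0.11  0.38 -0.45 -0.   -0.74  0.17]
st 0.0 [ 0.01  0.35 -0.79  0.73 -0.54 -0.6 ]
up 0.0 [ 0.06  0.19 -0.55  0.46 -0.89 -0.3 ]
t1 0.0 [ 0.26  0.2  -0.51  0.41 -0.98 -0.48]
t2 0.0 [ 0.47  0.14 -0.6   0.51 -0.89 -0.82]
t3 0.0 [ 0.65  0.09 -0.73  0.69 -0.82 -1.21]
u130 0.0 [ 0.71  0.03 -0.95  1.02 -0.73 -1.64]
u100 0.0 [ 0.63  0.09 -0.97  1.15 -0.65 -1.73]
u70 0.0 [ 0.55  0.14 -1.    1.31 -0.59 -1.84]
u40 0.0 [ 0.46  0.2  -1.01  1.49 -0.55 -1.96]
u20 0.0 [ 0.41  0.24 -1.01  1.62 -0.53 -2.04]
u0 0.0 [ 0.35  0.29 -1.    1.73 -0.51 -2.11]
al 25 [-
[... 2088 characters left out ...]
20 0.0 [ 0.14  0.23 -0.45 -0.88 -0.47  0.69]
u0 0.0 [ 0.12  0.28 -0.43 -0.93 -0.46  0.76]
al -30 [-0.11  0.38 -0.45 -0.   -0.74  0.17]
st 0.0 [-0.4   0.54 -0.1  -0.5  -1.23  0.7 ]
up 0.0 [-0.4   0.39  0.03 -0.47 -1.47  0.56]
t1 0.0 [-0.23  0.34 -0.03 -0.51 -1.37  0.42]
t2 0.0 [-0.07  0.22 -0.17 -0.6  -1.14  0.38]
t3 0.0 [ 0.08  0.1  -0.31 -0.66 -0.89  0.37]
u130 0.0 [ 0.14  0.02 -0.46 -0.78 -0.66  0.52]
u100 0.0 [ 0.11  0.08 -0.45 -0.84 -0.64  0.62]
u70 0.0 [ 0.08  0.15 -0.44 -0.9  -0.62  0.71]
u40 0.0 [ 0.06  0.22 -0.42 -0.97 -0.61  0.8 ]
u20 0.0 [ 0.04  0.26 -0.41 -1.01 -0.6   0.86]
u0 0.0 [ 0.03  0.31 -0.4  -1.04 -0.59  0.92]
(array([ 0.78, -0.76, -5.37]), array([-0.159, -0.009, -0.   ]))
```

```bash
python3 go.py 477 -214.4 230 3.2 0; python3 go.py 475 -70 240 1 8
```

```text
(array([29.2 , -1.07, -3.8 ]), array([-0.508, -0.025, -0.064]))
(array([14.77, -1.29, -4.95]), array([-0.368, -0.017, -0.025]))
```

move_arm:
  increments: [0.2,0.2,-0.2,-3,-0.02,0,0,0.2,0.8,-0.8,-5.4,-0.1,0,0,0.2,3,-0.9,-5.4,-0.16,0,0,0.2,7,-1,-5.2,-0.24,0,-0.01,0.2,11,-1.1,-5,-0.3,-0.01,-0.02,0.2,14.8,-1.3,-5,-0.37,-0.017,-0.025,0.2,19,-1.2,-4.6,-0.42,-0.02,-0.04,0.2,24,-1.1,-4.2,-0.48,-0.02,-0.05,0.2,29.2,-1.1,-3.8,-0.508,-0.025,-0.064,0.2,29.2,-1.1,-3.8,-0.508,-0.025,-0.064,0.2,29.2,-1.1,-3.8,-0.508,-0.025,-0.064,0.2,29.2,-1.1,-3.8,-0.508,-0.025,-0.064]

```text
time_s: 14.25
ee_pos: [477.3, -213.4, 230.4]
tcp_rot: [-2.284, 2.157, 0.0]
force: [0.2, 0.2, -2.7]
finger_gap: 0.088
```

```bash
python3 -c "
from h import *
o=env.get_obs();print(o['q'].round(3),o['dq'].round(3))"; python3 go.py 477.1 -214.4 106 3.2 0
```

```text
[-1.100e-01  2.250e-01 -2.670e-01 -1.000e-03 -1.079e+00  1.680e-01] [ 0.007 -0.002  0.002  0.    -0.     0.001]
(array([ 0.11,  0.02, 12.44]), array([-0.   ,  0.   ,  0.001]))
```

move_arm:
  increments: [0.2,0.1,0,4,0,0,0,0.2,0.1,0,8,0,0,0,0.2,0.1,0,10.4,0,0,0,0.2,0.1,0,10.4,0,0,0,0.2,0.1,0,10.4,0,0,0]

```text
time_s: 14.88
ee_pos: [478.6, -215.0, 127.7]
tcp_rot: [-2.283, 2.156, -0.004]
force: [-0.3, 0.4, -1.9]
finger_gap: 0.089
```

```bash
python3 go.py 477.2 -214.4 92.5 3.2 0
python3 - <<'E'
from h import *
o=env.get_obs()
img,d,K,D,T=snap('wrist'); P=cloud(d,K,D,T)
hsv=cv2.cvtColor(img,cv2.COLOR_RGB2HSV); near=(abs(P[...,0]-477)<45)&(abs(P[...,1]+214)<75)
w=near&(cv2.inRange(hsv,(8,50,50),(22,255,255))>0)&(P[...,2]>28)&(P[...,2]<37)
g=near&(cv2.inRange(hsv,(45,60,15),(88,255,255))>0)
for y in (-265,-258,-250,-240,-230):
    a=P[w&(abs(P[...,1]-y)<4)][:,0]; a=np.sort(a); b=P[g&(abs(P[...,1]-y)<4)]
    print(y,len(a),a[a<477].max(initial=0).round(1),a[a>477].min(initial=999).round(1), len(b), b[:,0].min(initial=999).round(1),b[:,0].max(initial=0).round(1))
E
```

```text
(array([-0.07,  0.14,  3.52]), array([-0.002, -0.001,  0.002]))
-265 0 0.0 999.0 197 476.9 482.1
-258 92 473.0 487.5 164 476.4 481.3
-250 305 472.9 487.1 162 475.9 480.8
-240 291 472.3 486.6 182 467.0 520.6
-230 284 471.6 486.1 142 474.7 480.2
```

move_arm:
  increments: [0.2,-0.05,0.12,0,0,0,0,0.2,-0.05,0.12,0.5,0,0,0,0.2,-0.05,0.12,1,0,0,0,0.2,-0.05,0.12,1.5,0,0,0,0.2,-0.05,0.12,1.5,0,0,0]

```text
time_s: 15.55
ee_pos: [476.6, -215.0, 111.1]
tcp_rot: [-2.282, 2.158, -0.001]
force: [1.0, 0.1, -2.5]
finger_gap: 0.095
```

```bash
python3 -c "
from h import *
o=env.get_obs();print(o['ee_pos'],o['force'])"; python3 go.py 477.2 -214.4 92 3.2 0
```

```text
[ 476.63770629 -215.00419722  111.1046787 ] [ 0.98480168  0.07668293 -2.51297304]
(array([-0.06, -0.06,  1.91]), array([-0.001, -0.   , -0.   ]))
```

move_arm:
  increments: [0.2,0,-0.05,0.6,0,0,0,0.2,0,-0.05,1.2,0,0,0,0.2,0,-0.05,1.6,0,0,0,0.2,0,-0.05,1.85,0,0,0,0.2,0,-0.05,1.85,0,0,0]

```text
time_s: 16.18
ee_pos: [476.7, -214.9, 92.4]
tcp_rot: [-2.282, 2.159, 0.0]
force: [0.9, 1.0, -3.5]
finger_gap: 0.087
```

move_arm:
  increments: [0.2,0,0,0.1,0,0,0,0.2,0,0,0.1,0,0,0,2.5,0,0,0.1,0,0,0,2.5,0,0,0.1,0,0,0,2.5,0,0,0.1,0,0,0,2.5,0.1,0,0.1,0,-0.15,0,2.5,0.2,0,0.15,0,-0.3,0,2.5,0.25,0,0.15,0,-0.436,0,2.5,0.25,0,0.15,0,-0.436,0,2.5,0.25,0,0.15,0,-0.436,0]

```text
time_s: 17.42
ee_pos: [476.2, -217.2, 90.9]
tcp_rot: [-2.04, 1.93, 0.453]
force: [-0.7, 0.4, -0.7]
finger_gap: 0.29
```

Run:
```python
from path import *
o=env.get_obs(); C=R.from_rotvec(o['tcp_rot']); p,Rt=tcp((477.2,-213.8,8),3.2,0,-25)
print(o['ee_pos'].round(1),o['force'].round(1),o['finger_gap']*87,'rel',(C.inv().apply(p-o['ee_pos'])/10).round(2),(C.inv()*Rt).as_rotvec().round(3))
img,d,K,D,T=snap('wrist'); P=cloud(d,K,D,T)
hsv=cv2.cvtColor(img,cv2.COLOR_RGB2HSV)
s=(cv2.inRange(hsv,(45,60,15),(88,255,255))>0)&(abs(P[...,0]-478)<20)&(P[...,1]<-150)&(P[...,1]>-285)&(P[...,2]>92)&(P[...,2]<106); q=P[s]
print('green',len(q),q.min(0).round(1),q.max(0).round(1),np.polyfit(q[:,1],q[:,0],1))
for n in ('scene','side'):
    img,d,K,D,T=snap(n); P=cloud(d,K,D,T);hsv=cv2.cvtColor(img,cv2.COLOR_RGB2HSV)
    s=(cv2.inRange(hsv,(50,90,30),(80,255,255))>0)&(P[...,2]>8)&(P[...,2]<105)&(abs(P[...,0]-476)<15)&(abs(P[...,1]+218)<70);q=P[s]
    print(n,len(q),np.percentile(q,1,0).round(1),np.percentile(q,99,0).round(1))
```

```text
[ 476.2 -217.2   90.9] [-0.7  0.4 -0.7] 25.229609206994745 rel [-0.02 -0.12  0.17] [ 0.001 -0.001 -0.001]
green 907 [ 471.8 -269.7   92.1] [ 480.3 -196.   100.1] [-5.35197958e-02  4.63400232e+02]
scene 143 [ 470.4 -268.8    9.5] [ 479.8 -159.8   99.1]
side 589 [ 468.8 -268.8   14.2] [ 479.7 -166.6   98.2]
```

The plate stands in the stand again (bottom at about 8 mm, centre y about −214). I'll regrip it with the tool turned −25° in its plane.

move_arm:
  increments: [2,0,-0.08,0,0,0,0,0.2,0,-0.08,0,0,0,0,0.2,0,-0.08,0,0,0,0,0.2,0,-0.08,0,0,0,0,0.2,0,-0.08,0,0,0,0,0.2,0,-0.08,0,0,0,0]
  grip_force: 30

```text
time_s: 18.32
ee_pos: [477.6, -217.2, 91.3]
tcp_rot: [-2.039, 1.929, 0.453]
force: [0.4, 2.0, 1.8]
finger_gap: 0.089
```

```bash
cat > tgt.py <<'E'
from path import *
import sys
DEP=77.5
def relto(org,yaw,tilt):
    o=env.get_obs(); C=R.from_rotvec(o['tcp_rot']); p,Rt=tcp(org,yaw,tilt,-25,DEP)
    return (C.inv().apply(p-o['ee_pos'])/10).round(2),(C.inv()*Rt).as_rotvec().round(3)
def now():
    o=env.get_obs(); C=R.from_rotvec(o['tcp_rot']); Rp=C*R.from_euler('y',25,degrees=True)
    org=o['ee_pos']+6*C.apply([0,0,1])+DEP*Rp.apply([0,0,1]); print('t',o['time_s'],'org',org.round(1),'force',o['force'].round(1),'gap',round(o['finger_gap']*87,1),'q',o['q'].round(2))
    up=-Rp.apply([0,0,1]); print('up',up.round(3),'along',(-Rp.apply([1,0,0])).round(4))
    return org
def slot(u): return (569.5-.5*u,74.6,40+.866*u)
if __name__=='__main__':
    org=now()
    for s in sys.argv[1:]:
        v=list(map(float,s.split(',')))
        print(s,*(relto(slot(v[0]),-.45,30) if len(v)==1 else relto(v[:3],*v[3:])))
E
python3 tgt.py 477,-214.3,140,3.2,0 500,-120,140,2,0 515,-20,150,1,10 515,50,160,0,20 130
```

```text
t 18.325 org [ 477.4 -214.6    8.3] force [0.4 2.  1.8] gap 7.7 q [-0.36  0.51 -0.14 -0.44 -1.15  0.64]
up [ 0. -0.  1.] along [-5.570e-02  9.984e-01  3.000e-04]
477,-214.3,140,3.2,0 [ -5.6    0.04 -11.92] [ 0.  0. -0.]
500,-120,140,2,0 [-14.02  -2.77  -7.99] [0.009 0.    0.019]
515,-20,150,1,10 [-23.41  -3.38  -4.57] [ 0.175  0.004 -0.039]
515,50,160,0,20 [-30.1   -2.38  -2.14] [ 0.34   0.01  -0.098]
130 [-31.9   -0.16   0.19] [ 0.501  0.017 -0.165]
```

move_arm:
  increments: [0.2,-0.6,0,-1.2,0,0,0,0.2,-1.9,0,-4,0,0,0,0.2,-4,0,-8.5,0,0,0,0.2,-5.6,0,-11.9,0,0,0,0.2,-9.5,-1.4,-10,0,0,0,0.2,-14,-2.8,-8,0.01,0,0.02,0.2,-18.5,-3,-6.3,0.09,0,0,0.2,-23.4,-3.4,-4.6,0.175,0,-0.04,0.2,-27,-3,-3.4,0.26,0.01,-0.07,0.2,-30.1,-2.4,-2.1,0.34,0.01,-0.1,0.2,-31.4,-1,-0.6,0.44,0.015,-0.14,0.2,-31.9,-0.2,0.2,0.501,0.017,-0.165]

```text
time_s: 19.82
ee_pos: [460.7, 72.9, 223.6]
tcp_rot: [-1.846, 1.649, -0.083]
force: [1.2, 0.9, -3.1]
finger_gap: 0.09
```

move_arm:
  increments: [0.2,0,0,0,0,0,0,0.2,0,0,0,0,0,0]

```text
time_s: 20.08
ee_pos: [464.0, 72.1, 224.9]
tcp_rot: [-1.845, 1.65, -0.085]
force: [0.5, -0.7, -3.4]
finger_gap: 0.087
```

```bash
python3 tgt.py 130 80 40 0
```

```text
t 20.075 org [505.5  74.3 153.1] force [ 0.5 -0.7 -3.4] gap 7.6 q [ 0.27 -0.03 -0.53 -0.59 -0.54  0.27]
up [-0.501  0.004  0.866] along [ 7.6e-03  1.0e+00 -7.0e-04]
130 [-0.03  0.11  0.01] [-0.    -0.001  0.001]
80 [2.07 0.12 4.55] [-0.    -0.001  0.001]
40 [3.74 0.12 8.18] [-0.    -0.001  0.001]
0 [ 5.41  0.12 11.81] [-0.    -0.001  0.001]
```

move_arm:
  increments: [0.2,0.9,0.1,2,0,0,0,0.2,1.8,0.1,4,0,0,0,0.2,2.28,0.1,5,0,0,0,0.2,2.28,0.1,5,0,0,0,0.2,2.28,0.1,5,0,0,0]

```text
time_s: 20.7
ee_pos: [490.7, 72.2, 176.5]
tcp_rot: [-1.844, 1.651, -0.085]
force: [-0.5, -0.2, -2.9]
finger_gap: 0.088
```

```bash
cat > chk3.py <<'E'
from tgt import *
now()
for u in (70,60,40,20,0): print(u,*relto(slot(u),-.45,30))
img,d,K,D,T=snap('wrist'); np.savez('pics/wrist0.npz',img,d,K,D,T); P=cloud(d,K,D,T); hsv=cv2.cvtColor(img,cv2.COLOR_RGB2HSV)
S=P[...,0]*.866+P[...,2]*.5; near=np.linalg.norm(P-[545,60,90],axis=-1)<130
for c,(lo,hi) in dict(blue=((104,120,30),(122,255,255)),green=((45,60,15),(88,255,255))).items():
    s=(cv2.inRange(hsv,lo,hi)>0)&near&(P[...,2]>60); q=P[s]
    if len(q)>9: h,e=np.histogram(S[s],np.arange(490,545,1)); print(c,len(q),'lo',np.percentile(q,1,0).round(1),'hi',np.percentile(q,99,0).round(1),[(int(a),int(b)) for a,b in zip(e,h) if b>12])
save('w5.png',img[30:260,150:380],3)
save('s5.png',snap('side')[0][130:220,190:310],5)
E
python3 chk3.py
```

```text
t 20.7 org [532.2  74.3 104.7] force [-0.5 -0.2 -2.9] gap 7.7 q [ 0.21  0.1  -0.5  -0.73 -0.49  0.48]
up [-0.5    0.005  0.866] along [ 8.4e-03  1.0e+00 -6.0e-04]
70 [ 0.18 -0.    0.43] [-0.001 -0.001  0.   ]
60 [ 0.59 -0.    1.34] [-0.001 -0.001  0.   ]
40 [ 1.43 -0.    3.16] [-0.001 -0.001  0.   ]
20 [ 2.27 -0.    4.97] [-0.001 -0.001  0.   ]
0 [3.1  0.   6.79] [-0.001 -0.001  0.   ]
blue 1706 lo [523.3   6.4  61.3] hi [566.1  27.6 104.6] [(497, 18), (498, 42), (499, 63), (500, 64), (501, 68), (502, 70), (503, 61), (504, 67), (505, 54), (506, 64), (507, 56), (508, 52), (509, 38), (510, 52), (511, 31), (512, 63), (513, 32), (514, 58), (515, 38), (516, 54), (517, 38), (518, 75), (519, 56), (520, 75), (521, 56), (522, 75), (523, 68), (524, 75), (525, 67), (526, 50), (527, 20)]
green 1638 lo [483.2  19.8 108. ] hi [528.   91.4 184. ] [(508, 68), (509, 310), (510, 296), (511, 316), (512, 352), (513, 266), (514, 30)]
```

View pics/w5.png

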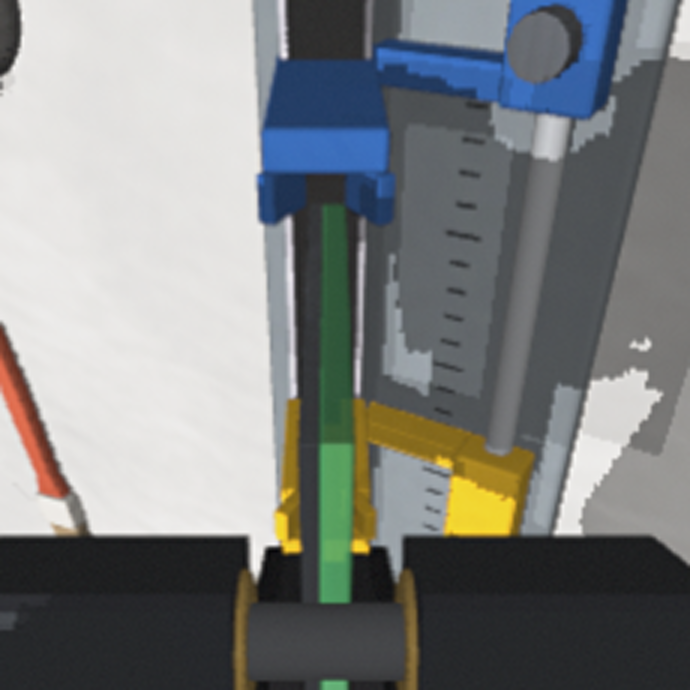

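The wrist camera looks straight down the slot. The plate edge, at columns 300–350 (green plus dark back), is centred in the blue notch (303–362) and between the yellow walls. Numbers agree: the plate centre sits at S ≈ 512.6 and the groove at 512.5 (S is the coordinate across the slot), and the plate end is at y = 19.8 against an ideal 19.7. I'm lowering it now.

move_arm:
  increments: [0.2,0.35,0,0.8,0,0,0,0.2,0.7,0,1.6,0,0,0,0.2,1.05,0,2.4,0,0,0,0.2,1.43,0,3.16,0,0,0,0.2,1.43,0,3.16,0,0,0]

```text
time_s: 21.42
ee_pos: [508.2, 72.4, 145.4]
tcp_rot: [-1.844, 1.652, -0.085]
force: [1.9, -0.5, -2.4]
finger_gap: 0.091
```

```bash
python3 tgt.py 40 20 8 0
```

```text
t 21.425 org [549.7  74.5  73.6] force [ 1.9 -0.5 -2.4] gap 7.9 q [ 0.17  0.18 -0.47 -0.83 -0.47  0.61]
up [-0.5    0.005  0.866] along [ 9.1e-03  1.0e+00 -9.0e-04]
40 [-0.04 -0.03 -0.09] [-0.    -0.001 -0.001]
20 [ 0.8  -0.03  1.72] [-0.    -0.001 -0.001]
8 [ 1.3  -0.03  2.81] [-0.    -0.001 -0.001]
0 [ 1.63 -0.03  3.54] [-0.    -0.001 -0.001]
```

move_arm:
  increments: [0.2,0.35,-0.02,0.75,0,0,0,0.2,0.7,-0.02,1.5,0,0,0,0.2,1.05,-0.02,2.25,0,0,0,0.2,1.37,-0.02,2.95,0,0,0,0.2,1.37,-0.02,2.95,0,0,0]

```text
time_s: 22.05
ee_pos: [524.4, 72.4, 117.3]
tcp_rot: [-1.844, 1.652, -0.085]
force: [0.5, -0.5, -2.1]
finger_gap: 0.092
```

```bash
python3 tgt.py 5 0 -2
```

```text
t 22.05 org [565.9  74.5  45.5] force [ 0.5 -0.5 -2.1] gap 8.0 q [ 0.13  0.26 -0.44 -0.91 -0.46  0.73]
up [-0.5    0.005  0.866] along [ 8.9e-03  1.0e+00 -8.0e-04]
5 [ 0.06 -0.04  0.14] [ 0.    -0.001 -0.001]
0 [ 0.27 -0.04  0.6 ] [ 0.    -0.001 -0.001]
-2 [ 0.36 -0.04  0.78] [ 0.    -0.001 -0.001]
```

Lowering slowly until contact.

move_arm:
  increments: [0.2,0.1,0,0.2,0,0,0,0.2,0.2,0,0.4,0,0,0,0.2,0.23,0,0.5,0,0,0,0.2,0.23,0,0.5,0,0,0]

```text
time_s: 22.55
ee_pos: [526.7, 72.7, 113.2]
tcp_rot: [-1.845, 1.651, -0.085]
force: [2.0, 0.2, -1.5]
finger_gap: 0.091
```

move_arm:
  increments: [0.2,0.03,0,0.06,0,0,0,0.2,0.06,0,0.12,0,0,0,0.2,0.06,0,0.12,0,0,0]

```text
time_s: 22.92
ee_pos: [527.4, 72.7, 112.1]
tcp_rot: [-1.845, 1.651, -0.085]
force: [1.3, 0.1, -0.9]
finger_gap: 0.092
```

move_arm:
  increments: [0.2,0.03,0,0.06,0,0,0,0.2,0.04,0,0.1,0,0,0,0.2,0.04,0,0.1,0,0,0]

```text
time_s: 23.3
ee_pos: [527.6, 72.7, 111.7]
tcp_rot: [-1.845, 1.65, -0.084]
force: [-3.0, -1.2, 5.2]
finger_gap: 0.09
```

```bash
python3 tgt.py 0
```

```text
t 23.3 org [569.1  74.9  39.9] force [-3.  -1.2  5.2] gap 7.8 q [ 0.13  0.27 -0.43 -0.93 -0.46  0.75]
up [-0.5    0.004  0.866] along [0.0074 1.     0.    ]
0 [ 0.03 -0.05 -0.  ] [-0.     0.     0.001]
```

It touches the sill (about 8 N along the slot at the expected height). Releasing and withdrawing.

move_arm:
  increments: [0.2,0,0,0,0,0,0,1.2,0,0,0,0,0,0,2.5,0,0,0,0,0,0,2.5,0,0,0,0,0,0,2.5,0,0,0,0,0,0,2.5,0,0,-1,0,0,0,2.5,0,0,-3,0,0,0,2.5,0,0,-6,0,0,0,2.5,0,0,-9,0,0,0,2.5,0,0,-12,0,0,0,2.5,0,0,-12,0,0,0]

```text
time_s: 24.68
ee_pos: [472.9, 21.8, 207.7]
tcp_rot: [-1.843, 1.648, -0.09]
force: [0.4, -0.8, -1.0]
finger_gap: 0.288
```

Run:
```python
from h import *
o=env.get_obs();print(o['time_s'],o['ee_pos'],o['force'])
img,d,K,D,T=snap('wrist'); P=cloud(d,K,D,T); hsv=cv2.cvtColor(img,cv2.COLOR_RGB2HSV)
S=P[...,0]*.866+P[...,2]*.5; U=-.5*(P[...,0]-569.5)+.866*(P[...,2]-40); near=np.linalg.norm(P-[545,75,90],axis=-1)<130
for c,(lo,hi) in dict(blue=((104,120,30),(122,255,255)),yellow=((20,130,40),(32,255,255)),green=((45,60,15),(88,255,255))).items():
    s=(cv2.inRange(hsv,lo,hi)>0)&near&(P[...,2]>60)
    if s.sum()>9: print(c,s.sum(),'lo',np.percentile(P[s],1,0).round(1),'hi',np.percentile(P[s],99,0).round(1),'S',np.percentile(S[s],[2,98]).round(1),'U',np.percentile(U[s],[2,98]).round(1))
a=cv2.resize(img[20:220,150:350],(400,400)); b=cv2.resize(snap('side')[0][130:220,200:300],(400,400),interpolation=cv2.INTER_CUBIC)
save('fin.png',np.hstack([a,b]))
```

```text
24.675 [472.89109359  21.79781891 207.72980084] [ 0.41803065 -0.79283227 -0.9609278 ]
blue 1070 lo [523.5   6.7  60.5] hi [566.8  27.7 104.6] S [498.7 526.9] U [24.7 67.2]
yellow 585 lo [520.4  83.5  60.8] hi [569.7 141.5 115.9] S [499.4 527.7] U [21.3 67.3]
green 548 lo [520.   20.5  90.4] hi [538.2 120.1 119.3] S [508.7 513.7] U [61.2 91.9]
```

View pics/fin.png

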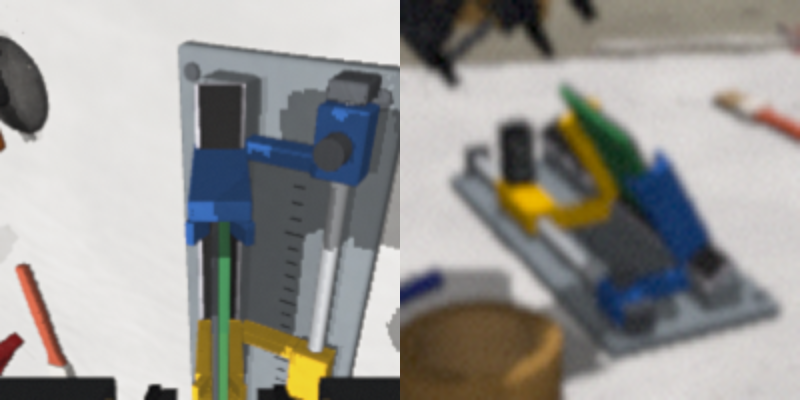

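Both views show the plate in both grooves with its lean: left view column 223 from the blue notch to the yellow jaw, right view (600,140). Its top is about 91 mm up the slot, the yellow jaw hasn't moved, and the gripper is clear. Handing in.

```bash
python3 -c "
from h import *
print(env.job_done()); print(env.get_obs()['time_s'])"
```

```text
the job is handed in; nothing more can be done
None
the job is handed in; nothing more can be done
```

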